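Strip the side arm of a lab stand

TASK

Clear the side arm of the lab stand for the next class: slide the red stop collar off the bar's free end and stand it in the small bay of the green-rimmed tray, then slide the brass weight and the blue spacer off after it, one at a time, and stand them in the tray's long bay. Each part must end upright on its flat foot, let go and at rest; carry the parts down rather than dropping them, and leave the bottle, the jar and the beaker where they are.

Things in the scene. Friction and masses are not known exactly. Their poses are not given: they have to be found in the camera images.
- stand: fixed lab stand (left or right, tray on the other side): base plate, post and level steel bar, 12 mm thick, its axis 140 mm above the table. Origin on the table under the bar, z up; the bar runs along x from its free end (yellow tip, x = -100 mm) to the post (x = +92 mm, 20 mm above the axis), so parts come off towards -x, roughly towards the robot
- bar_tip (a point): centre of the bar's free end, on the bar's axis (stand x = -100 mm, 140 mm above the table)
- collar: red stop collar, outermost on the bar, with a fixed black thumb knob (22 mm wide) on top. Origin on the axis of its 24 mm round through-hole; x along the hole, z up. Flat sides 46 mm apart (y), flat foot 41 mm below the axis, top 25 mm above it (knob to 41 mm), 40 mm long. Hangs on the bar with its axis 6 mm below the bar's; slides freely, best raised 6 mm. Mass 0.12 kg.
- brass_weight: brass block weight, on the bar behind the collar, either next to the collar or next to the post. Origin on the axis of its 24 mm round through-hole; x along the hole, z up. Flat sides 46 mm apart (y), flat foot 41 mm below the axis, top 25 mm above it, 46 mm long. Hangs on the bar with its axis 6 mm below the bar's; slides freely, best raised 6 mm. Mass 0.3 to 0.6 kg.
- blue_spacer: blue plastic spacer block, same shape as the brass weight, in the other of the two places on the bar. Origin on the axis of its 24 mm round through-hole; x along the hole, z up. Flat sides 46 mm apart (y), flat foot 41 mm below the axis, top 25 mm above it, 46 mm long. Hangs on the bar with its axis 6 mm below the bar's; slides freely, best raised 6 mm. Mass 0.13 to 0.25 kg.
- tray: fixed tray, grey floor (top 5 mm above the table), green walls 22 mm high, 5 mm thick, 236 x 140 mm outside. Origin on the table under it, x along its length (roughly away from the robot), z up. A cross wall makes a small bay (inside x = -121 to -45 mm, nearer the robot) and a long bay (x = -40 to +105 mm); both y = -65 to +65 mm
- amber_bottle: bystander: amber bottle with red cap, 60 mm wide, 130 mm tall, loose; origin at the centre of its underside
- bean_jar: bystander: dark jar with green lid, 68 mm wide, 85 mm tall, loose; origin at the centre of its underside
- beaker: bystander: clear open beaker, 64 mm wide, 85 mm tall, loose; origin at the centre of its underside

How it is judged (in metres and radians):
On the way, in this order (a step that is already met when the one before it is completed fails the run):
1. the collar stands released in the small bay while both other parts are still on the bar (x of collar in the frame of tray between -0.112 and -0.052 m and y of collar in the frame of tray between -0.05 and 0.05 m and z of collar in the frame of tray between 0.04 and 0.052 m and angle between collar's own z axis and vertical below 0.12 rad and linear speed of collar below 0.03 m/s and contact force between collar and the fingers below 0.1 N and x of each of brass_weight, blue_spacer in the frame of stand above -0.1 m and y of brass_weight in the frame of stand between -0.02 and 0.02 m and z of brass_weight in the frame of stand between 0.115 and 0.16 m and y of blue_spacer in the frame of stand between -0.02 and 0.02 m and z of blue_spacer in the frame of stand between 0.115 and 0.16 m), for 0.2 s.
2. one of the weight and the spacer stands released in the long bay while the other is still on the bar ((((x of brass_weight in the frame of tray between -0.03 and 0.095 m and y of brass_weight in the frame of tray between -0.05 and 0.05 m and z of brass_weight in the frame of tray between 0.04 and 0.052 m and angle between brass_weight's own z axis and vertical below 0.12 rad and linear speed of brass_weight below 0.03 m/s and contact force between brass_weight and the fingers below 0.1 N) and (x of blue_spacer in the frame of stand above -0.1 m and y of blue_spacer in the frame of stand between -0.02 and 0.02 m and z of blue_spacer in the frame of stand between 0.115 and 0.16 m)) or ((x of blue_spacer in the frame of tray between -0.03 and 0.095 m and y of blue_spacer in the frame of tray between -0.05 and 0.05 m and z of blue_spacer in the frame of tray between 0.04 and 0.052 m and angle between blue_spacer's own z axis and vertical below 0.12 rad and linear speed of blue_spacer below 0.03 m/s and contact force between blue_spacer and the fingers below 0.1 N) and (x of brass_weight in the frame of stand above -0.1 m and y of brass_weight in the frame of stand between -0.02 and 0.02 m and z of brass_weight in the frame of stand between 0.115 and 0.16 m)))), for 0.2 s.
At the end, for the whole second after the job is handed in: the collar stands on the floor of the tray's small bay, the brass weight and the blue spacer on the floor of its long bay, each upright within 7 degrees, its foot on the floor within 6 mm, at rest and released (x of collar in the frame of tray between -0.112 and -0.052 m and y of collar in the frame of tray between -0.05 and 0.05 m and z of collar in the frame of tray between 0.04 and 0.052 m and angle between each of collar, brass_weight, blue_spacer's own z axis and vertical below 0.12 rad and linear speed of each of collar, brass_weight, blue_spacer below 0.03 m/s and contact force between each of collar, brass_weight, blue_spacer and the fingers below 0.1 N and x of brass_weight in the frame of tray between -0.03 and 0.095 m and y of brass_weight in the frame of tray between -0.05 and 0.05 m and z of brass_weight in the frame of tray between 0.04 and 0.052 m and x of blue_spacer in the frame of tray between -0.03 and 0.095 m and y of blue_spacer in the frame of tray between -0.05 and 0.05 m and z of blue_spacer in the frame of tray between 0.04 and 0.052 m); the robot touches nothing.
It fails at once if the collar is let go in mid-air off the bar (foot more than about 3 cm above the table) ((x of collar in the frame of stand below -0.125 m or y of collar in the frame of stand below -0.035 m or y of collar in the frame of stand above 0.035 m) and contact force between collar and the fingers below 0.05 N and height (world z) of collar above 0.075 m).
It fails at once if the brass weight is let go in mid-air off the bar (foot more than about 3 cm above the table) ((x of brass_weight in the frame of stand below -0.125 m or y of brass_weight in the frame of stand below -0.035 m or y of brass_weight in the frame of stand above 0.035 m) and contact force between brass_weight and the fingers below 0.05 N and height (world z) of brass_weight above 0.075 m).
It fails at once if the blue spacer is let go in mid-air off the bar (foot more than about 3 cm above the table) ((x of blue_spacer in the frame of stand below -0.125 m or y of blue_spacer in the frame of stand below -0.035 m or y of blue_spacer in the frame of stand above 0.035 m) and contact force between blue_spacer and the fingers below 0.05 N and height (world z) of blue_spacer above 0.075 m).
It fails at once if the bottle, the jar or the beaker is moved more than 20 mm (distance of amber_bottle from where it was at the start of the episode above 0.02 m or distance of bean_jar from where it was at the start of the episode above 0.02 m or distance of beaker from where it was at the start of the episode above 0.02 m).
It also fails if it takes over 67 s, if anything falls off the work surface, if the arm or the gripper's body presses on something with over 40 N, if the wrist force passes 120 N, or if a joint passes its speed limit or range.

ROBOT

A 6-joint arm with a two-finger parallel gripper is mounted at the origin on the work surface. World frame = base frame: x ahead of the robot, y to its left, z up, the work surface at z = 0. Lengths are in mm, angles in rad, forces in N, time in s.
With the tool pointing down it reaches from about 400 to 825 mm from the base axis. Payload 7 kg.
Tool frame: the origin (TCP) lies at the very end of the fingers, on their centre line; the grasp point (between the pads) lies 19 mm behind it; z points along the fingers, y is the line along which they close (so a half turn about z gives the same grasp; the last joint's range is limited). The gripper opens to 88 mm and grips with 3 to 60 N. Pads are 19 mm wide; open, the fingers measure 130 mm over their backs; the gripper's body (78 mm by 193 mm) begins 47 mm behind the grasp point.
Start: joints at [-0.887, 0.359, 0.012, 0, -1.224, -0.288], TCP at [260.216, -622.802, 226.561] pointing down, gripper open.
Joint ranges: [-3.07, 3.07], [-1.43, 2.12], [-1.02, 1.25], [-3.03, 1.67], [-3.05, -0], [-3.03, 3.03]. Speed limits (rad/s): [2.39, 2.39, 3.01, 3.14, 3.14, 3.14].

INTERFACE

Orientations are given as a unit quaternion [x, y, z, w].
In Python, from plant import bot gives the robot as it stands. Calls block until the motion is done:
- bot.move_ptp(position, orientation): joint-space move of the TCP to a pose.
- bot.line_to(position, velocity=150, ori=None): straight line of the TCP; ori=None keeps the orientation; velocity is the mean speed in mm/s.
- bot.move_joints(angles): joint-space move.
- bot.move_gripper(opening, force=None): finger opening in mm; force is the grip in N (None keeps the last); returns when the fingers have stopped.
- bot.pause(seconds).
- bot.solve_ik(position, orientation): joint angles nearest the present ones, or None.
- bot.read_state(): the state.
- bot.camera(name): name is "scene" or "top" or "wrist"; returns the picture (480x640x3 uint8, red, green, blue); there is no depth.
- bot.get_calibration(name): a dict with "fx", "fy", "cx", "cy" (pixels), "distortion" ([k1, k2, p1, p2, k3] as OpenCV has them; the pictures are not rectified), "view" (4x4, takes a point from world to camera coordinates); the wrist camera has in their place "T_tool_cam" (4x4, takes a point from camera to tool coordinates, whose origin is the TCP and whose axes are the flange's). Camera axes: x right, y up, looking along -z (the intrinsics and any distortion apply to the point x, -y, -z); pixel columns grow to the right and rows downward; lengths in mm; the calibration is good to about 2 mm. A picture is of the moment at which its call begins: read the wrist's pose just before it. get_calibration takes no time and is no camera call.
A pose or a line that the arm cannot do raises bot.Unreachable and nothing moves.
- bot.close_job(): hands the job in; it is judged then, once.
The state is a dict: "t": time; "joint_pos": joint angles; "qvel": joint speeds; "tau": joint torques, N m; "tcp_pos": TCP position; "eef_rot": TCP orientation; "contact_force": force on the tool from outside, world axes, zero at the start; "moment": the same for the moment, N m; "width": finger opening in mm; "finger_force": force on a finger pad.
Only numpy, scipy, OpenCV 4.12 (cv2) and the standard library are available. Lean on these libraries where they do the work, as an engineer would, in place of code of your own. Each camera call takes 0.05 s, during which the arm holds its last target. There are 200 camera calls.

## Working session

There is one attempt and no reset: what is moved stays moved. The work goes in short steps, each a Python script; the robot and the scene stay as the last script left them, time stands still between calls to the robot, and variables do not carry over. Pictures are saved under pics/ and viewed, at most 10 in all, crops included, and the job is handed in when it is done.

```bash
ls; mkdir -p pics
python3 - <<'E'
from plant import bot
import cv2,numpy as np
a=bot.camera("scene");b=bot.camera("top")
cv2.imwrite("pics/s0.png",a[:,:,::-1]);cv2.imwrite("pics/t0.png",b[:,:,::-1])
np.set_printoptions(precision=4,suppress=True)
for n in("scene","top","wrist"):
  print(n,{k:np.array(v) for k,v in bot.get_calibration(n).items()})
s=bot.read_state();print(s["tcp_pos"],s["eef_rot"],s["t"])
E
```

```text
pics
scene {'fx': array(594.9501), 'fy': array(594.9501), 'cx': array(314.4692), 'cy': array(239.6039), 'distortion': array([-0.0664,  0.    ,  0.    ,  0.    ,  0.    ]), 'view': array([[    0.1157,     0.9932,    -0.0121,   -58.5662],
       [   -0.7003,     0.0902,     0.7081,   352.9812],
       [    0.7044,    -0.0734,     0.706 , -1785.2572],
       [    0.    ,     0.    ,     0.    ,     1.    ]])}
top {'fx': array(448.4173), 'fy': array(448.4173), 'cx': array(318.8514), 'cy': array(230.7584), 'distortion': array([-0.0903,  0.    ,  0.    ,  0.    ,  0.    ]), 'view': array([[  -0.0186,   -0.9998,   -0.0005,   24.7718],
       [   0.9851,   -0.0184,    0.171 , -593.4016],
       [  -0.171 ,    0.0027,    0.9853, -972.0237],
       [   0.    ,    0.    ,    0.    ,    1.    ]])}
wrist {'fx': array(407.7549), 'fy': array(407.7549), 'cx': array(316.9088), 'cy': array(230.5194), 'distortion': array([-0.0673,  0.    ,  0.    ,  0.    ,  0.    ]), 'T_tool_cam': array([[  -0.0001,    0.9523,    0.3051,   83.8345],
       [   1.    ,    0.0004,   -0.001 ,    0.2738],
       [  -0.0011,    0.3051,   -0.9523, -157.6209],
       [   0.    ,    0.    ,    0.    ,    1.    ]])}
[ 260.0368 -622.4298  225.715 ] [-0.1965  0.9805  0.0007 -0.0002] 0.1
```

View pics/s0.png

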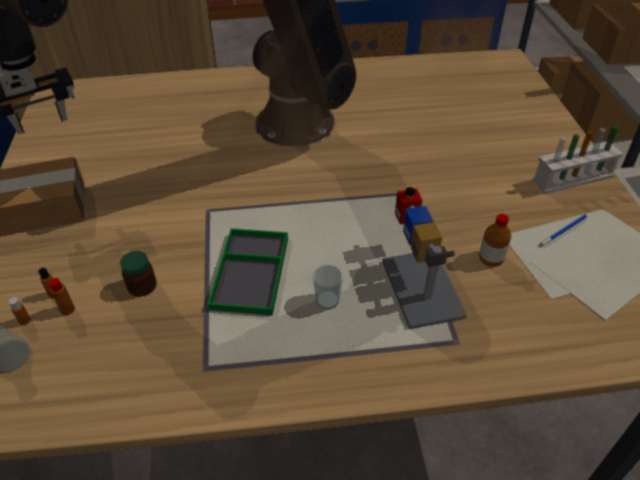

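View pics/t0.png

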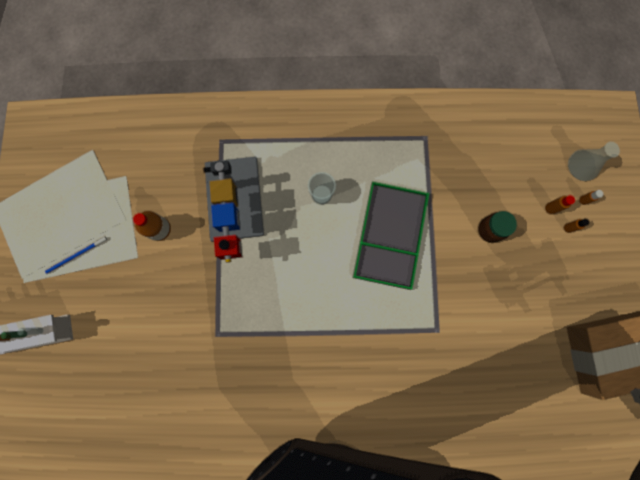

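The scene shows the stand on the robot's left and the tray on its right. In the top view the collar is at (227,247), blue next to it at (223,215) and brass at the post at (222,190). The tray's corners there are about (373,183), (429,193), (410,288) and (354,278). The bottle is at (150,225), outside the stand, and the beaker is at (322,188), between stand and tray. I'll triangulate next.

```bash
cat > h.py <<'E'
from plant import bot
import cv2,numpy as np
from scipy.optimize import least_squares
from scipy.spatial.transform import Rotation as R
np.set_printoptions(precision=3,suppress=True)
def wrist_view(s):
    T=np.eye(4);T[:3,:3]=R.from_quat(s["eef_rot"]).as_matrix();T[:3,3]=s["tcp_pos"]
    return np.linalg.inv(T@np.array(bot.get_calibration("wrist")["T_tool_cam"]))
def proj(P,name,V=None):
    c=bot.get_calibration(name);V=np.array(c["view"] if V is None else V)
    F=np.diag([1,-1,-1.]);M=F@V[:3,:3];t=F@V[:3,3]
    K=np.array([[c["fx"],0,c["cx"]],[0,c["fy"],c["cy"]],[0,0,1.]])
    return cv2.projectPoints(np.asarray(P,float).reshape(-1,3),cv2.Rodrigues(M)[0],t,K,np.array(c["distortion"]))[0].reshape(-1,2)
def tri(obs,x0=(600,0,50)):
    f=lambda x:np.concatenate([proj(x,n,V)[0]-uv for n,V,uv in obs])
    r=least_squares(f,x0);return r.x,np.abs(r.fun).max()
def ontoz(uv,z,name,V=None):
    r=least_squares(lambda x:proj([x[0],x[1],z],name,V)[0]-uv,[600,0]);return r.x
E
python3 - <<'E'
from h import *
ims={n:cv2.imread(f"pics/{n[0]}0.png") for n in("scene","top")}
q={}
for n,im in ims.items():
    h=cv2.cvtColor(im,cv2.COLOR_BGR2HSV)
    m=cv2.inRange(h,(50,120,40),(75,255,255))
    c=max(cv2.findContours(m,cv2.RETR_EXTERNAL,cv2.CHAIN_APPROX_NONE)[0],key=cv2.contourArea)
    p=cv2.approxPolyDP(cv2.convexHull(c),8,True).reshape(-1,2);print(n,p.tolist());q[n]=p
    y=cv2.inRange(h,(22,150,110),(35,255,255));cc=cv2.connectedComponentsWithStats(y)
    print([(cc[2][i].tolist(),cc[3][i]) for i in range(1,cc[0]) if cc[2][i][4]>3])
    for nm,lo,hi in(("blue",(110,150,50),(125,255,255)),("red",(0,190,70),(5,255,255)),("brass",(15,120,60),(22,255,200))):
        pass
a=cv2.resize(ims["scene"][170:310,370:490],None,fx=4,fy=4,interpolation=2)
b=cv2.resize(ims["top"][150:290,190:270],None,fx=4,fy=4,interpolation=2)
cv2.imwrite("pics/z0.png",np.hstack([a[:,:480],b]))
E
```

```text
scene [[231, 229], [286, 233], [271, 314], [207, 304]]
[]
top [[373, 182], [428, 193], [411, 288], [354, 276]]
[([226, 259, 3, 3, 7], array([227.143, 260.286]))]
```

View pics/z0.png

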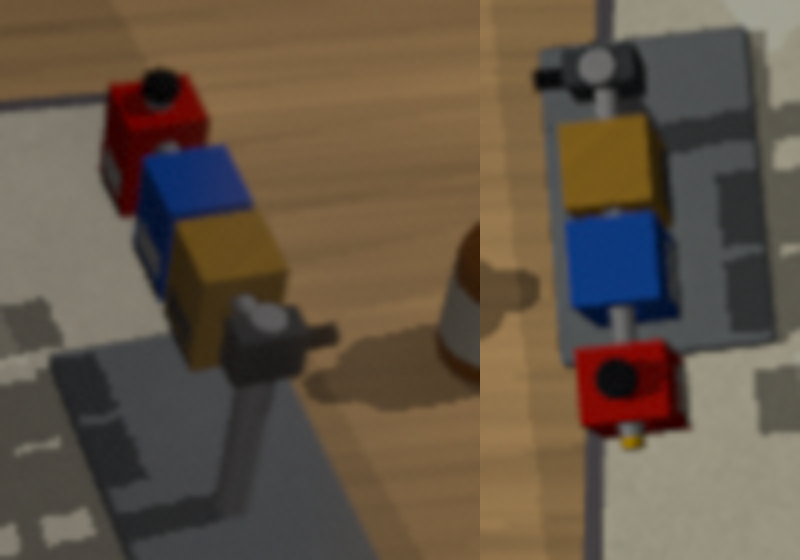

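The crop shows red, blue and brass on the bar, with the yellow tip visible at top-view (227.7,260.3). There are gaps between the parts: the bar shows between collar and blue, but blue and brass nearly touch. I'll triangulate the top-face corners, the knob and the tray rim.

Run:
```python
from h import *
S=lambda u,v:np.array([370+u/4-.4,170+v/4-.4]);T=lambda u,v:np.array([190+(u-480)/4-.4,150+v/4-.4])
def go(n,pairs):
    out=[]
    for s,t in pairs:
        x,e=tri([("scene",None,s),("top",None,t)],(600,150,150));out.append(x);print(n,x,round(e,2))
    print("  mean",np.mean(out,0));return np.array(out)
go("knob",[(S(161,80),T(617,378))])
go("blue",[(S(143,155),T(664,305)),(S(228,147),T(572,308)),(S(252,208),T(568,217)),(S(175,217),T(658,212))])
go("brass",[(S(175,217),T(657,208)),(S(252,208),T(564,213)),(S(287,270),T(558,122)),(S(193,278),T(652,115))])
go("red",[(S(108,88),T(675,428)),(S(190,76),T(584,432)),(S(208,125),T(577,350))])
print("tip z140",ontoz((227.6,260.6),140,"top"))
tr=go("tray",[((231,229),(411,288)),((287,232),(354,277)),((272,314),(373,182)),((208,307),(428.5,193))])
# rigid tray fit
def c(p):
    x,y,a=p;L=np.array([[-118,-70],[-118,70],[118,70],[118,-70]])
    rot=np.array([[np.cos(a),-np.sin(a)],[np.sin(a),np.cos(a)]])
    return np.c_[L@rot.T+[x,y],np.full(4,22.)]
s=np.array([[231,229],[287,232],[272,314],[208,307]]);t=np.array([[411,288],[354,277],[373,182],[428.5,193]])
r=least_squares(lambda p:np.r_[(proj(c(p),"scene")-s).ravel(),(proj(c(p),"top")-t).ravel()],[650,-150,0])
print(r.x,r.fun)
for n,t_,z in(("beaker",(321,190),85),):print(n,ontoz(t_,z,"top"))
```

```text
knob [549.239 205.56  172.072] 0.25
  mean [549.239 205.56  172.072]
blue [589.442 186.715 154.982] 0.84
blue [588.775 234.099 154.776] 0.65
blue [636.816 236.163 154.556] 0.03
blue [638.864 191.622 154.767] 1.29
  mean [613.474 212.15  154.77 ]
brass [640.535 191.458 156.443] 1.1
brass [638.381 236.731 156.26 ] 0.52
brass [687.194 241.436 157.722] 0.25
brass [689.126 191.536 160.174] 0.18
  mean [663.809 215.29  157.65 ]
red [526.395 181.423 149.477] 0.96
red [524.887 227.998 151.783] 1.07
red [566.974 230.246 152.363] 0.02
  mean [539.418 213.222 151.208]
tip z140 [519.307 203.562]
tray [ 460.885 -197.226   18.577] 0.02
tray [489.185 -64.853  19.298] 0.4
tray [ 720.132 -117.984    5.062] 1.09
tray [ 688.753 -252.438   10.616] 0.56
  mean [ 589.739 -158.125   13.388]
[ 591.741 -157.356   -0.226] [-0.986 -0.903  0.554  0.026 -0.246 -4.281 -1.045 -2.589  1.108 -0.167
 -1.258 -1.486 -1.326 -2.933  0.322 -2.16 ]
beaker [680.525   7.259]
```

The tray fits at about (592,-157) with yaw -0.23. The bar runs from its tip at about (519,204) with yaw about 0.08. The measured tops of 155-158 (159 expected) and knob top of 172 (175 expected) agree within calibration. Now a close look from the wrist, from two places over each.

```bash
cat >> h.py <<'E'
def q(a): return R.from_matrix(np.array([[-np.cos(a),-np.sin(a),0],[-np.sin(a),np.cos(a),0],[0,0,-1]])).as_quat()
E
python3 - <<'E'
from h import *
import json
out={}
def look(n,p,a):
    bot.move_ptp(p,q(a));bot.pause(.3);s=bot.read_state();im=bot.camera("wrist")
    cv2.imwrite(f"pics/{n}.png",im[:,:,::-1]);out[n]=wrist_view(s).tolist();print(n,s["t"],s["tcp_pos"],s["joint_pos"])
look("wt1",[520,-150,300],-.226)
look("wt2",[600,-170,300],-.226)
look("wb1",[560,220,300],.08)
look("wb2",[480,200,300],.08)
json.dump(out,open("views.json","w"))
ims=[cv2.resize(cv2.imread(f"pics/{n}.png"),(400,300),interpolation=cv2.INTER_AREA) for n in("wt1","wt2")]
cv2.imwrite("pics/wb12.png",np.vstack([np.hstack(ims),np.hstack([cv2.resize(cv2.imread(f"pics/{n}.png"),(400,300),interpolation=cv2.INTER_AREA) for n in("wb1","wb2")])]))
E
```

```text
wt1 2.3667 [ 519.936 -150.366  299.894] [ 0.081  0.097 -0.164 -0.    -1.31  -1.878]
wt2 3.1417 [ 599.513 -169.824  300.785] [ 0.037  0.236  0.008  0.    -1.342 -1.833]
wb1 4.95 [560.297 219.31  300.021] [ 0.698  0.201 -0.039  0.    -1.331 -2.19 ]
wb2 5.725 [480.513 200.114 299.498] [ 0.772  0.061 -0.204  0.    -1.306 -2.263]
```

View pics/wb12.png

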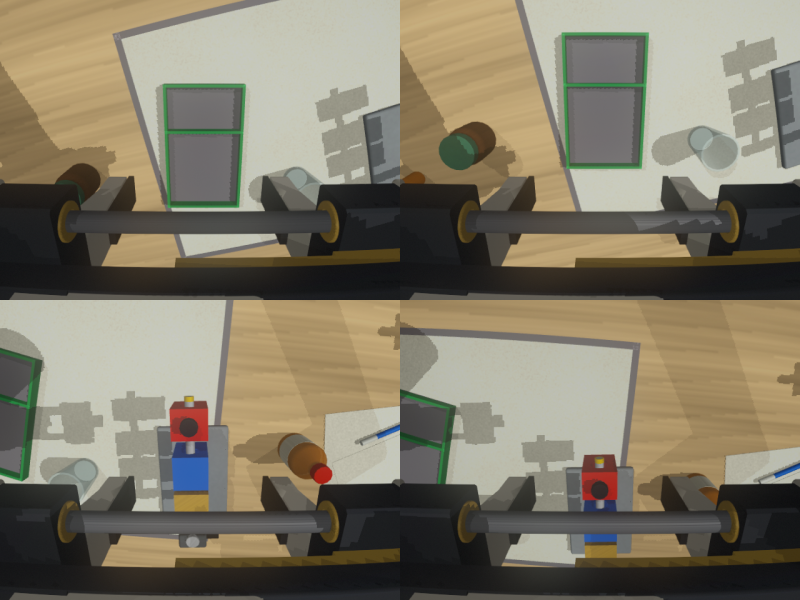

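Each wrist picture shows its target clear of the fingers. In the full-size pictures the tray spans about (262..392,135..330) in wt1 and is whole in wt2. In wb1 the yellow tip is near (301,158), the knob (302,203), the blue top (302,275) and the post cap (308,386). The bottle is to the right of the bar and the beaker to the left.

Run:
```python
from h import *
import json
V=json.load(open("views.json"))
I={n:cv2.imread(f"pics/{n}.png") for n in V};H={n:cv2.cvtColor(I[n],cv2.COLOR_BGR2HSV) for n in V}
def big(m):
    c=cv2.connectedComponentsWithStats(m);i=1+np.argmax(c[2][1:,4]);return (c[1]==i).astype(np.uint8)
qs={}
for n in("wt1","wt2"):
    m=cv2.inRange(H[n],(50,110,40),(80,255,255));m[:,:200]=0
    m=big(m);c=cv2.findContours(m,0,1)[0][0];p=cv2.approxPolyDP(cv2.convexHull(c),10,True).reshape(-1,2)
    print(n,p.tolist());qs[n]=p
def c(p):
    x,y,a,z=p;L=np.array([[-118,-70],[-118,70],[118,70],[118,-70]])
    rot=np.array([[np.cos(a),-np.sin(a)],[np.sin(a),np.cos(a)]]);return np.c_[L@rot.T+[x,y],np.full(4,z)]
def f(p):
    o=[]
    for n,Q in qs.items():
        u=proj(c(p),"wrist",V[n])
        for k in u: o.append(Q[np.argmin(np.hypot(*(Q-k).T))]-k)
    return np.ravel(o)
r=least_squares(f,[592,-157,-.226,22]);print("tray",r.x,r.fun.round(1))
ob=[];kb=[]
for n in("wb1","wb2"):
    y=cv2.inRange(H[n],(22,120,100),(35,255,255));y[:,:250]=0;y[:,360:]=0;y[290:]=0
    y=big(y);e=np.argwhere(y);print(n,"yellow",e[:,::-1].min(0),e[:,::-1].max(0),e[:,::-1].mean(0))
    ob.append(("wrist",V[n],e[:,::-1].mean(0)))
    for nm,lo,hi in(("red",(0,150,110),(8,255,255)),("blue",(100,120,130),(125,255,255)),("brass",(12,100,110),(24,255,255))):
        m=cv2.inRange(H[n],lo,hi);m[:,:250]=0;m[:,360:]=0;m=big(m)
        k=cv2.findContours(m,0,1)[0][0];print("  ",nm,cv2.approxPolyDP(cv2.convexHull(k),4,True).reshape(-1,2).tolist())
    k=cv2.inRange(H[n],(0,0,0),(180,255,60));k[:,270:-1][:,70:]=0;k[:,:270]=0;k[330:]=0;k[:140]=0
    k=big(k);e=np.argwhere(k);print("  knob",e[:,::-1].min(0),e[:,::-1].max(0))
    kb.append(("wrist",V[n],(e[:,::-1].min(0)+e[:,::-1].max(0))/2))
print("tip",tri(ob,(520,204,140)),[ontoz(o[2],140,"wrist",o[1]) for o in ob])
print("knob",tri(kb,(550,206,175)),[ontoz(o[2],175,"wrist",o[1]) for o in kb])
print("post",ontoz((308,386),160,"wrist",V["wb1"]))
```

```text
wt1 [[391, 135], [382, 330], [269, 331], [261, 136]]
wt2 [[397, 52], [386, 268], [267, 269], [259, 52]]
tray [ 589.094 -155.524   -0.223   16.693] [ 0.8  0.8 -1.1  0.2 -0.   0.   0.   0.5  0.5 -0.6  0.1 -0.5 -0.3 -0.4
 -0.1  0.2]
wb1 yellow [295 154] [309 162] [302.1 158.3]
   red [[331, 173], [332, 225], [274, 225], [272, 175]]
   blue [[332, 252], [332, 304], [277, 303], [275, 253]]
   brass [[333, 312], [332, 338], [280, 338], [279, 311]]
  knob [639 299] [639 329]
wb2 yellow [312 251] [325 261] [318.628 256.805]
   red [[347, 276], [346, 318], [292, 318], [291, 276]]
   blue [[346, 375], [346, 385], [295, 386], [295, 375]]
   brass [[359, 0], [358, 46], [267, 40], [250, 34], [250, 0]]
  knob [306 290] [332 317]
tip (array([520.   , 204.983, 141.809]), np.float64(0.056097313511713764)) [array([520.238, 204.979]), array([520.717, 205.003])]
knob (array([ 4444063.155,  4297715.979, -8695775.1  ]), np.float64(160.10343484020888)) [array([618.01 , 490.253]), array([545.604, 207.14 ])]
post [715.894 224.028]
```

```bash
cat >> h.py <<'E'
TR=np.array([589.3,-155.5]);TA=-.223
def tray(x,y): return TR+np.array([np.cos(TA)*x-np.sin(TA)*y,np.sin(TA)*x+np.cos(TA)*y])
def st(tag):
    s=bot.read_state();print(tag,round(s["t"],2),s["tcp_pos"],"F",s["contact_force"],"w",round(s["width"],1),"ff",np.round(s["finger_force"],1),flush=True);return s
E
python3 - <<'E'
from h import *
import json
V=json.load(open("views.json"))
def ctr(Q,n,z=159): 
    P=np.array([ontoz(u,z,"wrist",V[n]) for u in Q]);print(P.ravel());return P.mean(0)
r1=ctr([[331,173],[332,225],[274,225],[272,175]],"wb1")
b1=ctr([[332,252],[332,304],[277,303],[275,253]],"wb1")
z1=ctr([[333,312],[332,338],[280,338],[279,311]],"wb1")
r2=ctr([[347,276],[346,318],[292,318],[291,276]],"wb2")
print(r1,b1,z1,r2,"knob",ontoz((319.5,304),175,"wrist",V["wb2"]),"knob1",ontoz((302.5,204),175,"wrist",V["wb1"]))
for n,p in("wb1",(302.1,158.3)),("wb2",(318.6,256.8)):print("tip146",ontoz(p,146,"wrist",V[n]))
print("post",ontoz((308,386),160,"wrist",V["wb1"]))
E
```

```text
[526.739 227.402 566.582 231.725 570.057 187.432 531.606 184.116]
[588.578 233.714 633.861 237.828 636.493 192.919 592.913 189.278]
[641.148 239.32  665.894 240.754 669.36  196.978 643.725 194.907]
[527.882 228.179 565.661 231.268 569.18  186.746 531.406 183.692]
[548.746 207.669] [612.961 213.435] [655.032 217.99 ] [548.532 207.471] knob [546.004 207.56 ] knob1 [547.818 208.322]
tip146 [519.416 205.123]
tip146 [518.375 204.761]
post [715.894 224.028]
```

```bash
cat >> h.py <<'E'
A=.093;P0=np.array([548.,207.6]);D=np.array([np.cos(A),np.sin(A)])
def bar(d): return P0+d*D      # d = distance along bar (mm) from collar start; tip at about -29
def grasp(d,force,zt=123):
    bot.move_gripper(76)
    bot.move_ptp([*bar(d),zt+70],q(A));bot.line_to([*bar(d),zt],120);st("down")
    bot.move_gripper(20,force);bot.pause(.1);st("grip")
    bot.line_to([*bar(d),zt+6],30);bot.pause(.1);st("lift")
E
python3 - <<'E'
from h import *
grasp(0,25)
bot.line_to([*bar(-15),129],60);st("slide")
s=bot.read_state();im=bot.camera("scene");cv2.imwrite("pics/c1.png",cv2.resize(im[160:320,360:500,::-1],None,fx=3.5,fy=3.5))
E
```

```text
down 7.57 [548.537 208.097 124.385] F [-0.036  0.714  0.586] w 76.2 ff 0.0
grip 8.27 [548.084 207.598 123.152] F [ 0.547 -0.975  1.801] w 45.9 ff 25.0
lift 8.72 [547.897 207.555 128.895] F [-0.116 -0.364 -1.438] w 46.0 ff 25.0
slide 9.12 [532.724 206.259 129.261] F [ 0.217  0.317 -0.735] w 45.6 ff 25.0
```

View pics/c1.png

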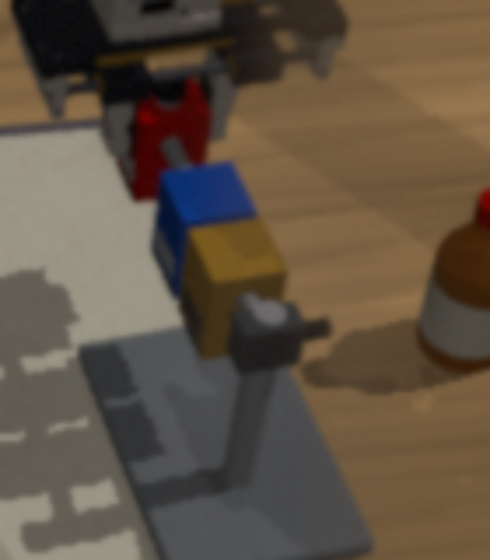

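The picture shows the collar held squarely around (170,140) in the crop, sliding with only about 1 N of weight on the wrist. Blue and brass have not moved. Next I carry it to the small bay.

```bash
cat >> h.py <<'E'
def off(d0,zt=129):
    bot.line_to([*bar(-85),zt],90);st("off")
def place(x,y,zt,zoff=35):
    # carry up, over, down; then feel for the floor
    bot.line_to([*bar(-85),180],120)
    p=tray(x,y)
    bot.line_to([*p,150],200,ori=q(TA));bot.line_to([*p,zoff+6],100);bot.pause(.3)
    f0=st("above")["contact_force"][2];z=zoff+6
    while z>zoff-4:
        z-=.7;bot.line_to([*p,z],20);bot.pause(.08)
        f=bot.read_state()["contact_force"][2]
        if f-f0>2.5:break
    st("floor");print("z",z,"df",f-f0)
    bot.move_gripper(66);bot.pause(.1);st("released");bot.line_to([*p,130],120)
E
python3 - <<'E'
from h import *
off(0);place(-82,0,0)
bot.line_to([*(tray(-82,0)-[90,0]),260],200);bot.pause(.2)
s=st("look");im=bot.camera("wrist");t=bot.camera("top")
cv2.imwrite("pics/c2.png",np.hstack([cv2.resize(im[:,:,::-1],(440,330)),cv2.resize(t[150:315,200:380,::-1],(360,330))]))
E
```

```text
off 10.09 [463.805 199.999 129.162] F [ 1.348  0.692 -1.408] w 45.8 ff 25.0
above 14.07 [ 509.502 -137.374   41.356] F [ 0.141 -0.147 -0.608] w 45.9 ff 25.0
floor 17.07 [ 509.451 -137.348   35.171] F [-2.502  0.32   5.937] w 45.9 ff 25.0
z 34.699999999999974 df 6.544973759689451
released 17.77 [ 509.307 -137.368   34.654] F [-0.211 -0.966 -0.68 ] w 66.0 ff 0.0
look 19.85 [ 419.285 -137.347  258.859] F [ 0.169 -0.691 -0.071] w 66.1 ff 0.0
```

View pics/c2.png

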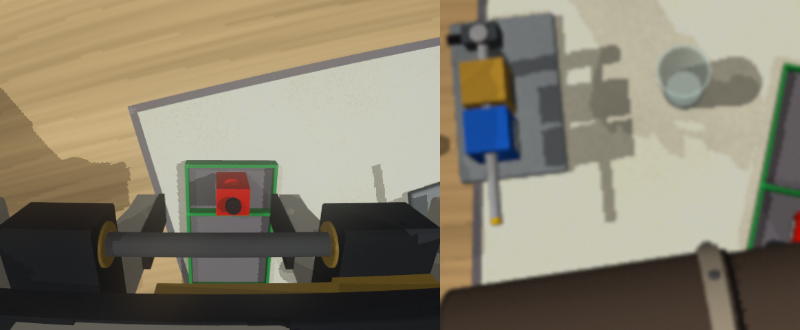

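The collar stands upright in the small bay at (233,193), and blue and brass are still on the bar. Blue is next.

Run:
```python
from h import *
bot.line_to([*bar(-85),230],250,ori=q(A))
grasp(65.3,35)
bot.line_to([*bar(40),129],60);st("slide")
off(0);place(66,0,0,34.8)
bot.line_to([*(tray(0,0)-[90,0]),260],200);bot.pause(.2)
s=st("look");im=bot.camera("wrist");t=bot.camera("top")
cv2.imwrite("pics/c3.png",np.hstack([cv2.resize(im[:,:,::-1],(440,330)),cv2.resize(t[150:315,200:440,::-1],(360,330))]))
```

```text
down 23.33 [613.343 214.056 124.085] F [-0.353  0.614  0.44 ] w 75.8 ff 0.0
grip 24.03 [613.109 213.711 123.177] F [-0.305  0.143  1.646] w 45.8 ff 35.0
lift 24.48 [612.903 213.621 128.833] F [-0.799 -0.228 -1.62 ] w 45.8 ff 35.0
slide 25.06 [587.812 211.508 129.41 ] F [ 0.388 -0.031 -1.911] w 45.8 ff 35.0
off 26.6 [463.756 199.796 128.935] F [-0.297 -0.026 -1.664] w 45.7 ff 35.0
above 30.95 [ 653.83  -170.076   41.207] F [-0.561  0.08  -0.944] w 46.3 ff 35.0
floor 33.95 [ 653.806 -170.064   35.219] F [-2.323  1.819  5.677] w 45.9 ff 35.0
z 34.49999999999997 df 6.6215500307708055
released 34.65 [ 653.645 -170.108   34.435] F [-0.774 -0.378  0.545] w 65.9 ff 0.0
look 36.96 [ 499.47  -155.537  258.929] F [-0.732  0.574  0.365] w 66.0 ff 0.0
```

View pics/c3.png

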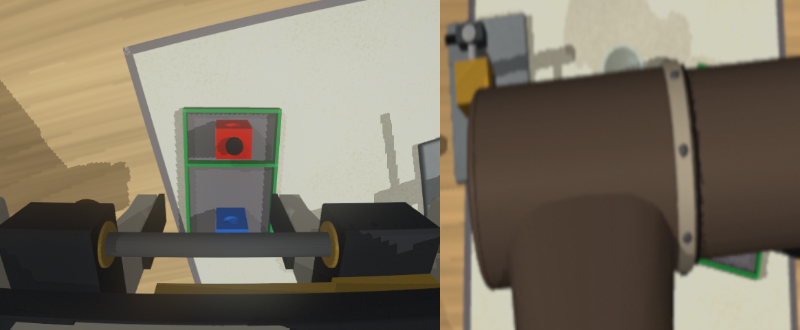

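The blue spacer stands in the long bay at (231,220), the collar is unchanged, and the brass is still on the bar. Brass is last.

Run:
```python
from h import *
bot.line_to([*bar(-30),230],250,ori=q(A))
grasp(117.5,55)
bot.line_to([*bar(90),129],60);st("slide")
off(0);place(2,0,0,34.5)
bot.line_to([*(tray(0,0)-[60,0]),300],200);bot.pause(.2)
s=st("look");im=bot.camera("wrist");t=bot.camera("scene")
cv2.imwrite("pics/c4.png",np.hstack([cv2.resize(im[:,:,::-1],(400,300)),cv2.resize(t[:,:,::-1],(400,300))]))
```

```text
down 40.52 [665.404 218.862 124.194] F [0.176 0.705 0.985] w 76.1 ff 0.0
grip 41.22 [665.05  218.503 123.2  ] F [-0.717 -0.9    1.729] w 46.0 ff 55.0
lift 41.67 [664.744 218.464 128.603] F [ 0.064 -0.065 -3.094] w 45.4 ff 55.0
slide 42.27 [637.667 216.177 129.503] F [ 0.173  1.052 -2.378] w 45.3 ff 55.0
off 44.37 [463.65  199.728 128.904] F [-0.387 -0.028 -3.735] w 45.9 ff 55.0
above 48.52 [ 591.452 -155.922   40.913] F [-0.041 -0.424 -3.736] w 45.6 ff 55.0
floor 51.19 [ 591.45  -155.983   35.219] F [-0.331  0.457  1.551] w 45.7 ff 55.0
z 34.89999999999998 df 5.2878927792602095
released 51.89 [ 591.243 -155.939   34.879] F [-0.848 -0.133  0.358] w 66.2 ff 0.0
look 54.09 [ 529.157 -155.469  298.728] F [ 0.243  0.218 -0.037] w 66.1 ff 0.0
```

View pics/c4.png

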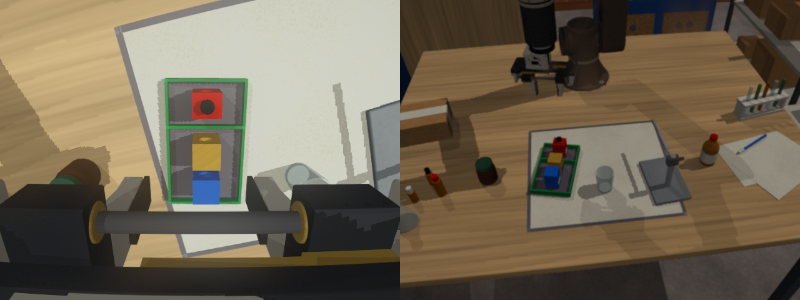

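All three parts stand upright in the tray: red at (207,104) in the small bay, brass (206,153) and blue (206,188) in the long bay. The bystanders have not moved and the arm is clear, so I'm handing in.

```bash
python3 -c "
from plant import bot
print(bot.close_job())"
```

```text
the job is handed in; nothing more can be done
None
```

The job is handed in: the collar stands in the small bay, and the brass weight and blue spacer stand in the long bay. All three look upright and released in the last pictures, and the bottle, jar and beaker look unmoved. The last clock reading was about 54 of the 67 s, and the hand-in returned no verdict.

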